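Set the hot plate to heat level 3

TASK

Set the hot plate to heat level 3: turn its pointer dial (the one with the long bar grip, not the round timer knob beside it) clockwise, click by click, until it rests in the third notch after off, then let go. Leave the timer knob as it is set and the frying pan where it stands.

Things in the scene. Friction and masses are not known exactly. Their poses are not given: they have to be found in the camera images.
- dial (a joint): Pointer dial angle, rad: 0 = off (at its stop), growing clockwise from above. Six notches 25 degrees apart: off 0, level 1 0.436, level 2 0.873, level 3 1.309, level 4 1.745, level 5 2.182 (stop). Sprung into the nearest notch; a click takes about 0.1 N m. Starts in off, 1 or 2. Black marks round its far side: a dot for off, then clockwise five dashes for 1 to 5.
- dial_grip (a point): On the dial's vertical axis, 12 mm below the top of its bar grip; x axis along the bar to its pointing end (white line), z up, turning with it. Black: skirt 52 mm across, 8 mm high; on it an upright bar 50 long, 14 thick, 30 mm high, to pinch across its thickness. Stands on the strip, next to the robot, of a flat aluminium hot plate 400 x 310 x 65 mm; bar top 43 mm above the strip.
- timer_mark (a point): White mark on the top rim of the timer knob, a round fluted black knob 40 mm across and 22 mm high, to be left alone. The mark lies 18 mm from the knob's axis and turns with it. The timer's axis is 150 mm from the dial's axis, on the same control strip, to its left or right.
- pan: Dark shallow frying pan, 190 mm across the rim and 40 mm high, with a 140 mm black handle pointing away from the robot, standing on the hot plate's black glass, to be left alone. Origin at the centre of its underside.

How it is judged:
At the end, for the whole second after the job is handed in: The pointer dial rests in the level 3 notch (1.309 rad, within 10 degrees) and is still (value of joint dial between 1.134 and 1.484 rad and velocity of joint dial between -0.05 and 0.05 rad/s); the robot touches nothing.
It fails at once if the timer knob is turned (its mark moves more than 6 mm) (distance of timer_mark from where it was at the start of the episode above 0.006 m).
It fails at once if the frying pan is shifted more than 20 mm (distance of pan from where it was at the start of the episode above 0.02 m).
It also fails if it takes over 29 s, if anything falls off the work surface, if the arm or the gripper's body presses on something with over 40 N, if the wrist force passes 120 N, or if a joint passes its speed limit or range.

ROBOT

A 6-joint arm with a two-finger parallel gripper is mounted at the origin on the work surface. World frame = base frame: x ahead of the robot, y to its left, z up, the work surface at z = 0. Lengths are in m, angles in rad, forces in N, time in s.
With the tool pointing down it reaches from about 0.225 to 0.875 m from the base axis. Payload 3.4 kg.
Tool frame: the origin (TCP) lies midway between the tips of the shut fingers; the grasp point (between the pads) lies 19 mm behind it; z points along the fingers, y is the line along which they close (so a half turn about z gives the same grasp; the last joint's range is limited). The gripper opens to 85 mm and grips with 20 to 120 N. Pads are 22 mm wide; open, the fingers measure 114 mm over their backs; the gripper's body (76 mm by 85 mm) begins 54 mm behind the grasp point. The pads swing forward as they close: fully open they stand 13 mm farther back than shut.
Start: joints at [-1.427, 0.276, 1.505, -0, 1.361, -0.121], TCP at [0.15, -0.555, 0.208] pointing down, gripper open.
Joint ranges: [-2.89, 2.89], [-0.75, 2.08], [0.22, 2.7], [-1.18, 4.32], [0.11, 2.71], [-2.7, 2.7]. Speed limits (rad/s): [2.57, 2.57, 3.14, 3.14, 3.14, 3.14].

INTERFACE

Orientations are given as a rotation vector (axis times angle).
In Python, from plant import env, eyes, order gives the robot as it stands.
- The arm moves only by the tool carry_out, never from a script. Its arguments are lists of equal length, an entry for each row: "dr": the turn, a rotation vector about the tool's x, y, z in degrees, a list of three; "offset": the shift along the tool's x, y, z in cm, a list of three; "jaw": the closure, from 0 (fully open) to 1 (shut). In form: {"dr": [[rx, ry, rz], ...], "offset": [[dx, dy, dz], ...], "jaw": [jaw, ...]}. A call has 1 to 8 rows; each row is the pose to reach, as a shift and turn from the pose commanded when the call began, along the tool's axes at that moment; what a row does not reach only later rows make up. A row lasts 1/10 s, in which the tool goes at most 50 mm and 8.59 degrees, less where a joint would pass 70% of its speed; a pose out of reach is approached as far as the arm can. A call with a gripper value outside its range is refused whole. The fingers move at their own pace and stop on an object; the grip force is fixed at half the most. Time passes only in rows, so rows that repeat a pose let the fingers close. It gives the time, the measured TCP pose, the force, the opening and the grip force at its end, in the units of the state.
- env.sense(): the state, without advancing time (a new reading comes with each control period).
- eyes.get_image(name): name is "scene" or "top"; returns the picture (480x640x3 uint8, blue, green, red); there is no depth.
- eyes.get_calibration(name): a dict with "camera_matrix" (3x3 intrinsics, pixels), "extrinsics" (4x4, takes a point from camera to world coordinates). Camera axes: x right, y up, looking along -z (the intrinsics and any distortion apply to the point x, -y, -z); pixel columns grow to the right and rows downward; lengths in m; the calibration is good to about 2 mm. A picture is of the moment at which its call begins. get_calibration takes no time and is no camera call.
- order.hand_in(): hands the job in; it is judged then, once.
The state is a dict: "time": time; "joints": joint angles; "qd": joint speeds; "effort": joint torques, N m; "position": TCP position; "orientation": TCP orientation; "force": force on the tool from outside, world axes, zero at the start; "ft_torque": the same for the moment, N m; "opening": finger opening in m; "grasp_force": force on a finger pad.
Only numpy, scipy, OpenCV 4.12 (cv2) and the standard library are available. Lean on these libraries where they do the work, as an engineer would, in place of code of your own. Each camera call takes 0.05 s, during which the arm holds its last target. There are 200 camera calls.

## Working session

There is one attempt and no reset: what is moved stays moved. The work goes in short steps, Python scripts to look and compute and a tool call to move; the robot and the scene stay as the last step left them, time stands still between calls to the robot, and variables do not carry over. Pictures are saved under pics/ and viewed, at most 10 in all, crops included, and the job is handed in when it is done.

Besides the shell and the picture viewer there is one more tool, called after ">>>" by a JSON object that holds its "name" and its "arguments". carry_out: Moves the arm, as the interface text tells. Its arguments: {"type":"object","properties":{"dr":{"type":"array"},"offset":{"type":"array"},"jaw":{"type":"array"}},"required":["dr","offset","jaw"]}

```bash
mkdir -p pics
python3 - <<'E'
from plant import env, eyes, order
import cv2
for n in("scene","top"):
    cv2.imwrite(f"pics/{n}0.png",eyes.get_image(n))
    c=eyes.get_calibration(n);print(n,c)
s=env.sense();print(s)
E
```

```text
scene {'camera_matrix': array([[572.34777635,   0.        , 322.55391428],
       [  0.        , 572.34777635, 226.31558147],
       [  0.        ,   0.        ,   1.        ]]), 'extrinsics': array([[-0.64690389, -0.43482254,  0.62645408,  1.08309193],
       [ 0.76248186, -0.38142295,  0.522626  ,  0.39538258],
       [ 0.0116944 ,  0.81574867,  0.57828829,  0.52084075],
       [ 0.        ,  0.        ,  0.        ,  1.        ]])}
top {'camera_matrix': array([[550.8122368 ,   0.        , 314.2190093 ],
       [  0.        , 550.8122368 , 243.71395447],
       [  0.        ,   0.        ,   1.        ]]), 'extrinsics': array([[ 0.02256193,  0.98651933, -0.16208197,  0.50593234],
       [-0.99973256,  0.02308648,  0.00135338,  0.04367378],
       [ 0.00507704,  0.16200809,  0.98677637,  0.83606908],
       [ 0.        ,  0.        ,  0.        ,  1.        ]])}
{'time': 0.1, 'joints': array([-1.42699820e+00,  2.76557609e-01,  1.50602286e+00,  1.07062503e-05,
        1.36072260e+00, -1.20991198e-01]), 'qd': array([ 5.46666602e-04, -3.67122741e-03, -4.02122248e-03,  1.79447233e-03,
       -6.52708348e-05,  1.28108538e-03]), 'effort': array([ 1.46762704e-03, -4.17698801e+01, -2.46405995e+01, -2.26517959e-04,
        5.88732961e-03, -9.50877734e-06]), 'position': array([ 0.15040899, -0.55443712,  0.20720501]), 'orientation': array([-3.11240440e+00, -4.14486788e-01,  1.41858697e-05]), 'force': array([ 0.98602013, -0.36993883,  0.88281805]), 'ft_torque': array([-0.0034813 , -0.02415593,  0.02436056]), 'grasp_force': 0.0, 'opening': 0.08548555229511977}
```

View pics/top0.png

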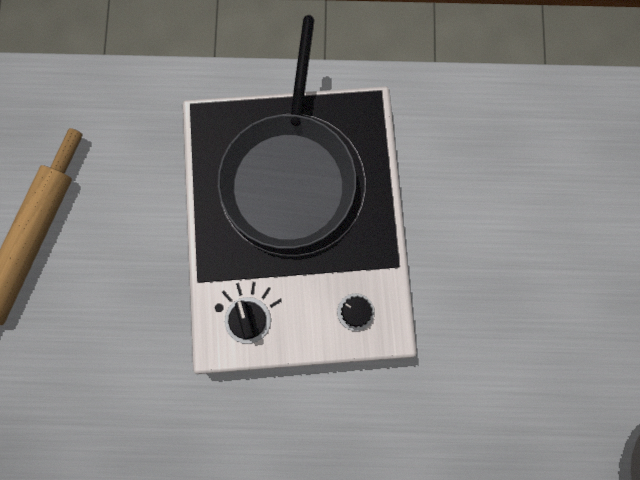

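View pics/scene0.png

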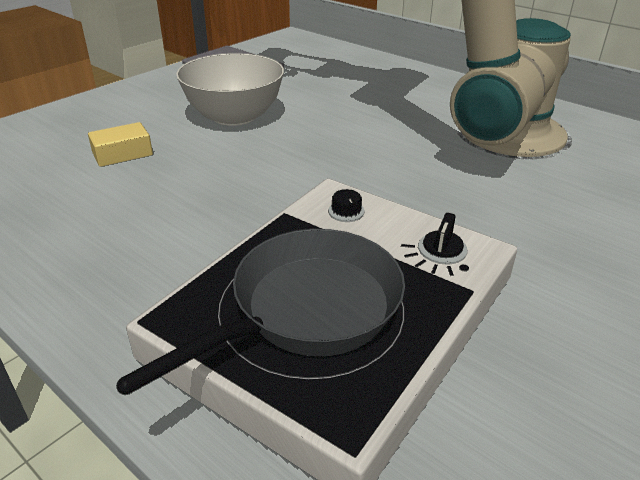

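The top view shows the dial near (247,319) with its white line towards (239,300), the off dot at (219,308), dashes 1–5 running clockwise to (276,302), and the timer at (356,312). The scene view agrees. I'll zoom in on the dial for the angle.

```bash
cat > h.py <<'E'
from plant import env, eyes, order
import numpy as np, cv2
from scipy.spatial.transform import Rotation as R
def ray(n,u,v,z):
    c=eyes.get_calibration(n);K=c["camera_matrix"];T=c["extrinsics"]
    d=T[:3,:3]@np.array([(u-K[0,2])/K[0,0],-(v-K[1,2])/K[1,1],-1]);o=T[:3,3]
    return (o+d*(z-o[2])/d[2])
E
python3 - <<'E'
from h import *
i=cv2.imread("pics/top0.png")[270:360,190:310]
cv2.imwrite("pics/crop.png",cv2.resize(i,None,fx=6,fy=6,interpolation=cv2.INTER_CUBIC))
for p in [(219,308),(227,296),(239,288),(253,288),(266,293),(276,302)]:print(ray("top",*p,.065).round(4))
print("timer",ray("top",356,312,.087))
print("corners",[ray("top",*p,.065).round(3) for p in [(184,101),(388,88),(415,356),(194,373)]])
E
```

```text
[0.5389 0.173  0.065 ]
[0.5558 0.1627 0.065 ]
[0.5673 0.1464 0.065 ]
[0.5678 0.1268 0.065 ]
[0.5612 0.1084 0.065 ]
[0.549 0.094 0.065]
timer [ 0.53681217 -0.01590236  0.087     ]
corners [array([0.842, 0.24 , 0.065]), array([ 0.87 , -0.062,  0.065]), array([ 0.48 , -0.099,  0.065]), array([0.45 , 0.203, 0.065])]
```

View pics/crop.png

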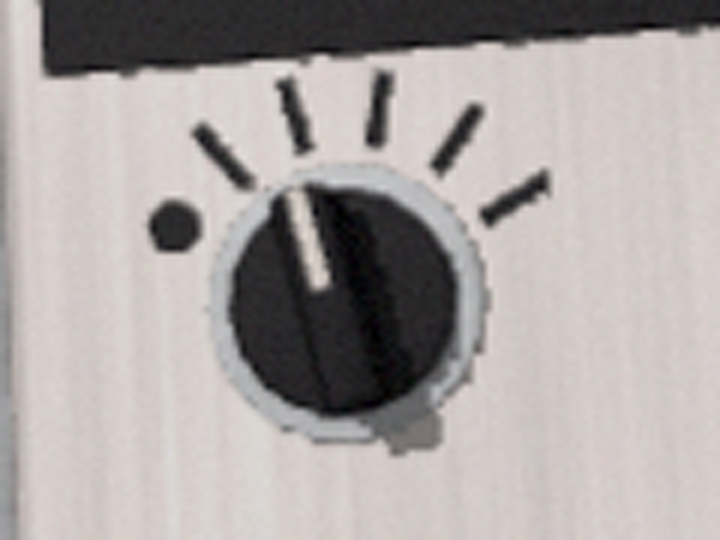

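Run:
```python
from h import *
f=lambda u,v,z:ray("top",190+u/6,270+v/6,z)
print("bezel",f(348,303,.067),"skirt",f(345,300,.075))
a,b=f(295,190,.108),f(318,290,.108);d=a-b
yaw=np.degrees(np.arctan2(d[1],d[0]));print("line",a,b,"yaw",yaw,"axis from tip",a-.025*d/np.linalg.norm(d))
d1,d2=f(285,80,.065),f(303,150,.065);e=d1-d2;print("dash2 yaw",np.degrees(np.arctan2(e[1],e[0])))
# plate frame
p,q=ray("top",184,101,.065),ray("top",194,373,.065);print("plate yaw",np.degrees(np.arctan2(*(p-q)[1::-1])))
s=env.sense();r=R.from_rotvec(s["orientation"]);print(r.as_matrix().round(3),"toolx yaw",np.degrees(np.arctan2(*r.as_matrix()[1::-1,0])))
t=np.array([.522,.137,.19]);print("offset cm",100*r.inv().apply(t-s["position"]))
```

```text
bezel [0.5225658  0.13171316 0.067     ] skirt [0.52305458 0.1315094  0.075     ]
line [0.54595051 0.13966508 0.108     ] [0.5243396  0.13367987 0.108     ] yaw 15.480231671128044 axis from tip [0.52185744 0.13299243 0.108     ]
dash2 yaw 16.889885572259246
plate yaw 5.465578903936337
[[ 0.965  0.262 -0.   ]
 [ 0.262 -0.965  0.002]
 [ 0.    -0.002 -1.   ]] toolx yaw 15.171171690631166
offset cm [ 53.95882669 -57.0062446    1.82892293]
```

>>> {"name": "carry_out", "arguments": {"dr": [[0, 0, 0], [0, 0, 0], [0, 0, 0], [0, 0, 0], [0, 0, 0], [0, 0, 0], [0, 0, 0], [0, 0, 0]], "offset": [[27, -28.3, 0], [27, -28.3, 0], [27, -28.3, 0], [27, -28.3, 0], [27, -28.3, 0], [27, -28.3, 0], [27, -28.3, 0], [27, -28.3, 0]], "jaw": [0, 0, 0, 0, 0, 0, 0, 0]}}

```text
time: 0.9
position: [0.3373, -0.2086, 0.2078]
orientation: [-3.113, -0.415, -0.0]
force: [1.3, -0.5, -0.0]
opening: 0.0854
grasp_force: 0.0
```

>>> {"name": "carry_out", "arguments": {"dr": [[0, 0, 0], [0, 0, 0], [0, 0, 0], [0, 0, 0], [0, 0, 0], [0, 0, 0], [0, 0, 0], [0, 0, 0]], "offset": [[27, -28.3, 0], [27, -28.3, 0], [27, -28.3, 0], [27, -28.3, 0], [27, -28.3, 0], [27, -28.3, 0], [27, -28.3, 0], [27, -28.3, 0]], "jaw": [0, 0, 0, 0, 0, 0, 0, 0]}}

```text
time: 1.7
position: [0.5241, 0.1353, 0.2075]
orientation: [-3.114, -0.417, 0.0]
force: [0.3, -1.1, 0.3]
opening: 0.0853
grasp_force: 0.0
```

>>> {"name": "carry_out", "arguments": {"dr": [[0, 0, 0], [0, 0, 0], [0, 0, 0], [0, 0, 0]], "offset": [[0, 0, 0], [0, 0, 3], [0, 0, 6], [0, 0, 6]], "jaw": [0, 0, 0, 0]}}

```text
time: 2.1
position: [0.5195, 0.1317, 0.144]
orientation: [3.114, 0.414, -0.016]
force: [-1.0, 0.7, -0.6]
opening: 0.0854
grasp_force: 0.0
```

Run:
```python
from h import *
for n in("scene","top"):
    i=eyes.get_image(n); cv2.imwrite(f"pics/{n}1.png",i)
a=cv2.imread("pics/scene1.png")[100:320,300:540];b=cv2.imread("pics/top1.png")[220:440,150:390]
cv2.imwrite("pics/c1.png",cv2.resize(np.hstack([a,b]),None,fx=1.65,fy=1.65,interpolation=cv2.INTER_CUBIC))
s=env.sense();print(s["time"],s["position"],s["joints"],s["orientation"])
```

```text
2.2 [0.5230577  0.13202556 0.14792328] [ 1.18477285e-01  2.65002935e-01  1.67635071e+00 -3.47128361e-04
  1.20172127e+00  1.42504284e+00] [ 3.11388749e+00  4.14001628e-01 -2.33481409e-03]
```

View pics/c1.png

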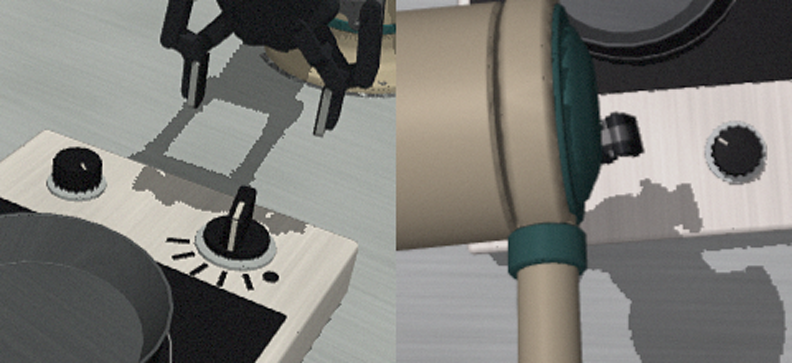

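The scene crop shows the open fingers straddling the bar. Their tips are near (416,164) and (495,182), and the bar top is near (447,215). I'll check both points by projection.

Run:
```python
from h import *
c=eyes.get_calibration("scene")
def proj(p):
    q=np.linalg.inv(c["extrinsics"])@np.r_[p,1];q=c["camera_matrix"]@np.array([q[0],-q[1],-q[2]]);return q[:2]/q[2]
print("tips mid",ray("scene",456,173,.161),"barwhite top end",ray("scene",446.5,215,.108))
print(proj([.5225,.132,.108]),proj([.546,.139,.108]),proj([.4985,.125,.108]))
i=cv2.imread("pics/scene1.png")[185:275,390:480];cv2.imwrite("pics/c2.png",cv2.resize(i,None,fx=6,fy=6,interpolation=cv2.INTER_CUBIC))
```

```text
tips mid [0.49404157 0.12139631 0.161     ] barwhite top end [0.51126498 0.12608618 0.108     ]
[446.05530855 220.45986126] [441.29474798 230.70942509] [450.77560646 210.55519247]
```

View pics/c2.png

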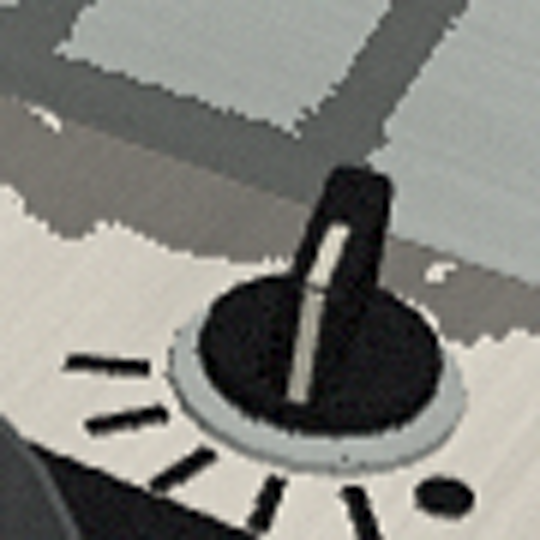

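Run:
```python
from h import *
c=eyes.get_calibration("scene")
def proj(p):
    q=np.linalg.inv(c["extrinsics"])@np.r_[p,1];q=c["camera_matrix"]@np.array([q[0],-q[1],-q[2]]);return q[:2]/q[2]
i=eyes.get_image("scene");s=env.sense();p=s["position"];r=R.from_rotvec(s["orientation"]);print(s["time"],p)
k=5;j=cv2.resize(i[110:230,390:530],None,fx=k,fy=k,interpolation=cv2.INTER_CUBIC)
for sx in(-.011,.011):
  for sy in(-.0427,.0427):
    for sz,col in((0,(0,0,255)),(-.013,(0,255,0))):
      u=proj(p+r.apply([sx,sy,sz]));cv2.circle(j,tuple(int(x) for x in (u-[390,110])*k+k/2),4,col,-1)
cv2.imwrite("pics/c3.png",j)
```

```text
2.25 [0.52411843 0.13220418 0.14897641]
```

View pics/c3.png

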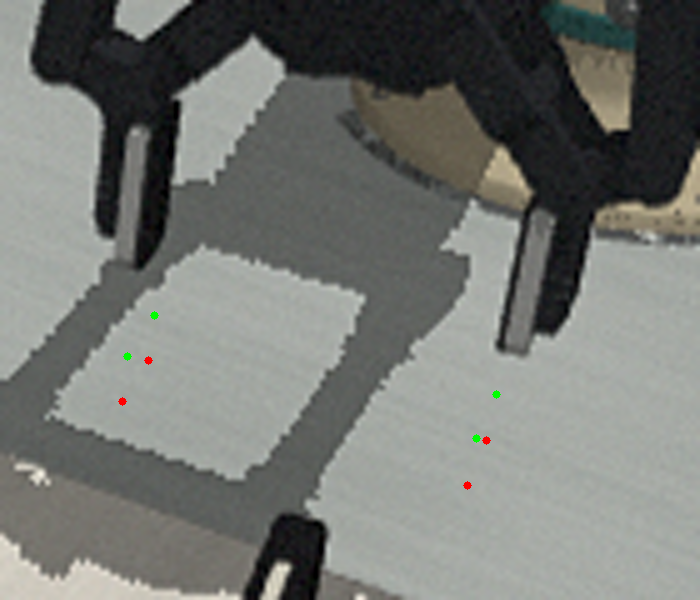

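The fingers appear about 17 px above where the scene camera should put them, while the dial matches in both cameras. The top view shows the timer-side finger near (286,302), so I'll use that to tell a height error from a horizontal one.

Run:
```python
from h import *
s=env.sense();r=R.from_rotvec(s["orientation"]);p=s["position"]
for sy in(.0427,.057):print("expected finger",p+r.apply([0,sy,-.013]))
for z in(.16,.185,.21):print(z,ray("top",286,302,z))
# triangulate scene front strip bottoms, several heights
for z in(.15,.16,.17,.18,.19):
    a=ray("scene",390+(125-2.5)/5,110+(265-2.5)/5,z);b=ray("scene",390+(512-2.5)/5,110+(352-2.5)/5,z)
    print(z,a.round(4),b.round(4),np.linalg.norm(a-b).round(4),"mid minus 11mm fwd",((a+b)/2-.011*r.as_matrix()[:,0]).round(4))
i=eyes.get_image("top")[240:360,200:340]
cv2.imwrite("pics/c4.png",cv2.resize(i,None,fx=4,fy=4,interpolation=cv2.INTER_CUBIC))
```

```text
expected finger [0.53525288 0.09098644 0.16199225]
expected finger [0.53898733 0.07718268 0.16199755]
0.16 [0.54399429 0.07560059 0.16      ]
0.185 [0.54258681 0.07441998 0.185     ]
0.21 [0.54117934 0.07323938 0.21      ]
0.15 [0.4881 0.0572 0.15  ] [0.4611 0.1563 0.15  ] 0.1027 mid minus 11mm fwd [0.464  0.1039 0.15  ]
0.16 [0.5042 0.0663 0.16  ] [0.4779 0.1627 0.16  ] 0.0999 mid minus 11mm fwd [0.4804 0.1117 0.16  ]
0.17 [0.5202 0.0755 0.17  ] [0.4947 0.1692 0.17  ] 0.0971 mid minus 11mm fwd [0.4968 0.1195 0.17  ]
0.18 [0.5363 0.0846 0.18  ] [0.5115 0.1756 0.18  ] 0.0944 mid minus 11mm fwd [0.5132 0.1272 0.18  ]
0.19 [0.5523 0.0937 0.19  ] [0.5282 0.1821 0.19  ] 0.0916 mid minus 11mm fwd [0.5296 0.135  0.19  ]
```

View pics/c4.png

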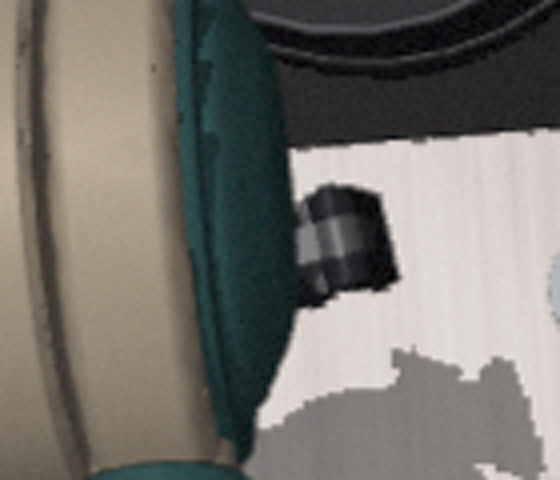

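The top view shows the timer-side finger at about (284,301), which matches the expected xy. The error is therefore in height: the open tips sit about 24 mm higher than the stated TCP implies. I'll close the jaw in the air to see where the tips end up.

>>> {"name": "carry_out", "arguments": {"dr": [[0, 0, 0], [0, 0, 0], [0, 0, 0], [0, 0, 0], [0, 0, 0], [0, 0, 0], [0, 0, 0], [0, 0, 0]], "offset": [[0, 0, 0], [0, 0, 0], [0, 0, 0], [0, 0, 0], [0, 0, 0], [0, 0, 0], [0, 0, 0], [0, 0, 0]], "jaw": [0.83, 0.83, 0.83, 0.83, 0.83, 0.83, 0.83, 0.83]}}

```text
time: 3.1
position: [0.5235, 0.1326, 0.1479]
orientation: [3.114, 0.415, -0.0]
force: [0.4, 0.5, 0.4]
opening: 0.0146
grasp_force: 0.0
```

Run:
```python
from h import *
c=eyes.get_calibration("scene")
def proj(p):
    q=np.linalg.inv(c["extrinsics"])@np.r_[p,1];q=c["camera_matrix"]@np.array([q[0],-q[1],-q[2]]);return q[:2]/q[2]
i=eyes.get_image("scene");s=env.sense();p=s["position"];r=R.from_rotvec(s["orientation"]);print(s["time"],p,s["opening"])
k=5;j=cv2.resize(i[110:230,390:530],None,fx=k,fy=k,interpolation=cv2.INTER_CUBIC)
for sz,col in((0,(0,0,255)),(-.01,(0,255,0)),(-.02,(255,0,0)),(-.03,(0,255,255))):
  for sx in(-.011,.011):
      u=proj(p+r.apply([sx,0,sz]));cv2.circle(j,tuple(int(x) for x in (u-[390,110])*k+k/2),4,col,-1)
cv2.imwrite("pics/c5.png",j)
```

```text
3.15 [0.5235311  0.13258782 0.14793791] 0.0146722845411584
```

View pics/c5.png

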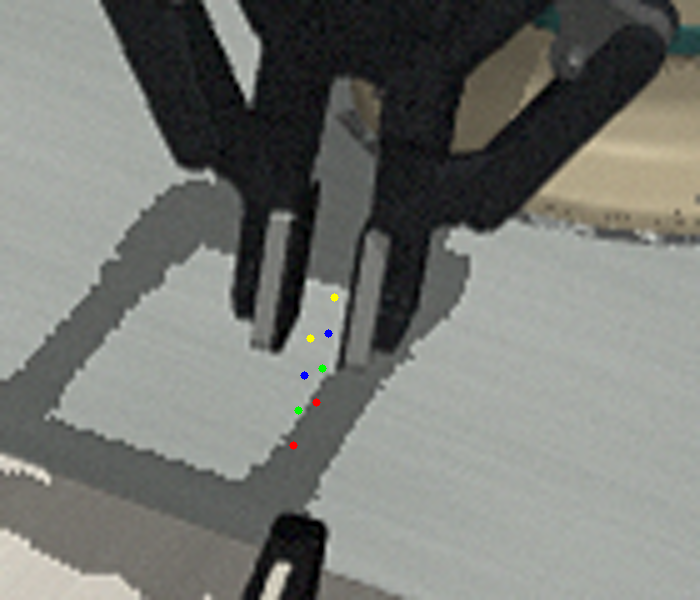

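With the jaw at 14.6 mm the tips centre on the axis laterally, near pixel (452,181), but sit about 24 mm behind the stated TCP. A TCP height of 0.078 gives a valid pinch whichever height is right. I'll open, descend to there and close.

>>> {"name": "carry_out", "arguments": {"dr": [[0, 0, 0], [0, 0, 0], [0, 0, 0], [0, 0, 1], [0, 0, 1], [0, 0, 1], [0, 0, 1], [0, 0, 1]], "offset": [[0, 0, 0], [0, 0, 0], [0, 0, 0], [0, 0, 2], [0, 0, 4], [0, 0, 6], [0, 0, 7], [0, 0, 7]], "jaw": [0.3, 0.3, 0.3, 0.3, 0.3, 0.3, 0.3, 0.3]}}

```text
time: 3.95
position: [0.5224, 0.1324, 0.0767]
orientation: [3.118, 0.387, -0.005]
force: [0.1, -0.3, 0.2]
opening: 0.0599
grasp_force: 0.0
```

Run:
```python
from h import *
i=eyes.get_image("scene");s=env.sense();print(s["time"],s["position"],s["opening"],s["force"],s["grasp_force"])
cv2.imwrite("pics/c6.png",cv2.resize(i[150:290,370:530],None,fx=4,fy=4,interpolation=cv2.INTER_CUBIC))
```

```text
4.0 [0.523383   0.13255264 0.07773295] 0.05996854512910308 [-0.32607453  1.31830261 -0.29627685] 0.0
```

View pics/c6.png

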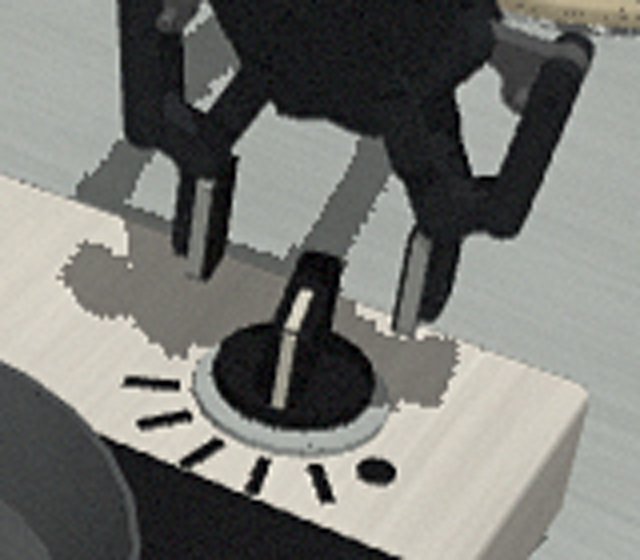

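The crop shows the fingers straddling the bar symmetrically, tips at (200,275) and (405,332), with the bar top near (304,282). The open tips look level with the bar top, so I'll go 1 cm lower and close. The opening reading will tell me what was gripped: 14 mm for the bar, 52 mm for the skirt.

>>> {"name": "carry_out", "arguments": {"dr": [[0, 0, -2], [0, 0, -2], [0, 0, -2], [0, 0, -2], [0, 0, -2], [0, 0, -2], [0, 0, -2], [0, 0, -2]], "offset": [[0, 0, 0.5], [0, 0, 1], [0, 0, 1], [0, 0, 1], [0, 0, 1], [0, 0, 1], [0, 0, 1], [0, 0, 1]], "jaw": [0.3, 0.3, 0.4, 0.5, 0.6, 0.7, 0.76, 0.8]}}

```text
time: 4.8
position: [0.5236, 0.1326, 0.0681]
orientation: [3.11, 0.442, 0.0]
force: [-0.3, 0.0, -0.3]
opening: 0.0168
grasp_force: 0.0
```

>>> {"name": "carry_out", "arguments": {"dr": [[0, 0, 0], [0, 0, 0], [0, 0, 0], [0, 0, 0]], "offset": [[0, 0, 0], [0, 0, 0], [0, 0, 0], [0, 0, 0]], "jaw": [0.85, 0.9, 0.9, 0.9]}}

```text
time: 5.2
position: [0.5234, 0.1334, 0.0683]
orientation: [-3.109, -0.441, -0.0]
force: [-2.3, 4.9, 5.6]
opening: 0.0125
grasp_force: 59.9
```

The grip is on the bar: 12.5 mm opening at 60 N. Positive rz turned the tool clockwise seen from above, so I'll turn it one click that way.

>>> {"name": "carry_out", "arguments": {"dr": [[0, 0, 4], [0, 0, 8], [0, 0, 12], [0, 0, 16], [0, 0, 20], [0, 0, 24], [0, 0, 26], [0, 0, 26]], "offset": [[0, 0, 0], [0, 0, 0], [0, 0, 0], [0, 0, 0], [0, 0, 0], [0, 0, 0], [0, 0, 0], [0, 0, 0]], "jaw": [0.9, 0.9, 0.9, 0.9, 0.9, 0.9, 0.9, 0.9]}}

```text
time: 6.0
position: [0.5233, 0.1335, 0.0683]
orientation: [-3.128, 0.271, 0.0]
force: [-1.2, 4.8, 5.0]
opening: 0.0123
grasp_force: 59.9
```

>>> {"name": "carry_out", "arguments": {"dr": [[0, 0, 0], [0, 0, 0], [0, 0, 0], [0, 0, 0], [0, 0, 0], [0, 0, 0], [0, 0, 0], [0, 0, 0]], "offset": [[0, 0, 0], [0, 0, 0], [0, 0, 0], [0, 0, 0], [0, 0, 0], [0, 0, -2], [0, 0, -5], [0, 0, -8]], "jaw": [0.9, 0.3, 0.3, 0.3, 0.3, 0.3, 0.3, 0.3]}}

```text
time: 6.8
position: [0.5231, 0.1322, 0.1483]
orientation: [3.129, -0.269, -0.002]
force: [0.7, 0.3, 0.6]
opening: 0.0598
grasp_force: 0.0
```

Run:
```python
from h import *
i=eyes.get_image("scene");s=env.sense();print(s["time"],s["position"],s["orientation"],s["opening"],s["force"],s["grasp_force"])
cv2.imwrite("pics/c7.png",cv2.resize(i[150:290,370:530],None,fx=4,fy=4,interpolation=cv2.INTER_CUBIC))
```

```text
6.85 [0.52679312 0.1327328  0.15384362] [-3.12873242  0.26897054 -0.01394847] 0.059743038534116215 [2.47736093 0.17137378 3.94031928] 0.0
```

View pics/c7.png

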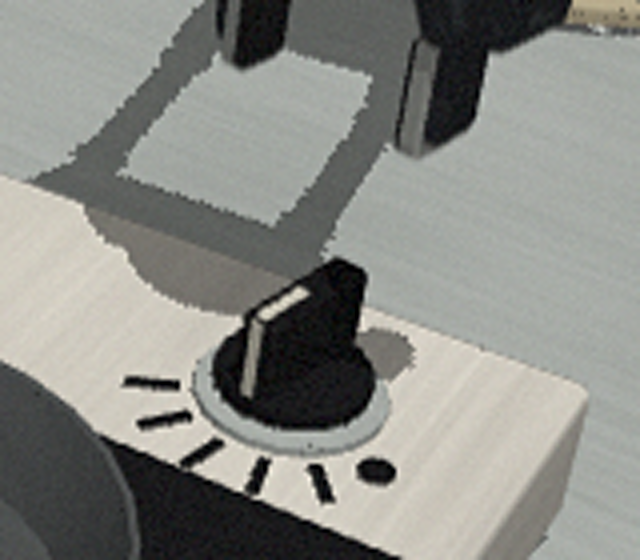

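The dial has turned. The white line on the bar top runs from (308,290) to (258,320) in the crop, with its foot at (250,392). I'll work out its yaw and compare it with the dashes.

Run:
```python
from h import *
f=lambda u,v,z:ray("scene",370+(u-2)/4,150+(v-2)/4,z)
Y=lambda d:np.degrees(np.arctan2(d[1],d[0]))
print("now",Y(f(258,320,.108)-f(306,290,.108)),"before",Y(f(291,330,.108)-f(305,292,.108)))
o=np.array([.5225,.132,0])
print("foot now",Y(f(250,392,.078)-o),"before",Y(f(278,405,.078)-o))
for n,p in enumerate([(377,471),(320,482),(258,475),(203,453),(163,420),(151,384)]):print(n,Y(f(*p,.065)-o))
s=env.sense();print(s["force"],s["qd"].round(3))
```

```text
now -6.799596205426584 before 19.210833045209196
foot now -3.6602342916139907 before 19.680129180749017
0 67.47907924929687
1 42.76165207042998
2 19.02012788108047
3 -4.700201502172847
4 -29.527878979898354
5 -53.89355435863926
[2.47736093 0.17137378 3.94031928] [-0.002  0.008  0.016  0.003 -0.135  0.001]
```

The dial now points along dash 3: yaw is about −4 to −7°, against −4.7° for the dash. I'll let the arm settle and hand in.

>>> {"name": "carry_out", "arguments": {"dr": [[0, 0, 0], [0, 0, 0], [0, 0, 0], [0, 0, 0]], "offset": [[0, 0, -2], [0, 0, -2], [0, 0, -2], [0, 0, -2]], "jaw": [0.3, 0.3, 0.3, 0.3]}}

```text
time: 7.25
position: [0.5228, 0.1324, 0.1667]
orientation: [3.129, -0.269, -0.003]
force: [-0.1, 1.1, -0.2]
opening: 0.0597
grasp_force: 0.0
```

```bash
python3 -c "
from plant import order
print(order.hand_in())"
```

```text
the job is handed in; nothing more can be done
None
```

The dial started at level 2; I turned it one click clockwise to level 3, confirmed it in the camera image, let go and backed the gripper clear, and handed the job in at about 7.3 s, with no contact with the timer knob or pan that I saw (hand-in returned no verdict).

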